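Load the spool rack in number order

ROBOT

A 6-joint arm with a two-finger parallel gripper is mounted at the origin on a cart in front of the work surface, level with it; the furniture and walls round the work are solid. World frame = base frame: x ahead of the robot, y to its left, z up, the work surface at z = 0. Lengths are in m, angles in rad, forces in N, time in s.
With the tool pointing down it reaches from about 0.275 to 0.875 m from the base axis. Payload 12.5 kg.
Tool frame: the origin (TCP) lies at the very end of the fingers, on their centre line; the grasp point (between the pads) lies 19 mm behind it; z points along the fingers, y is the line along which they close (so a half turn about z gives the same grasp; the last joint's range is limited). The gripper opens to 85 mm and grips with 20 to 120 N. Pads are 22 mm wide; open, the fingers measure 114 mm over their backs; the gripper's body (76 mm by 85 mm) begins 54 mm behind the grasp point. The pads swing forward as they close: fully open they stand 13 mm farther back than shut.
Start: joints at [1.156, 0.351, 1.652, -0, 1.139, -0.085], TCP at [0.178, 0.52, 0.231] pointing down, gripper open.
Joint ranges: [-2.75, 2.75], [-0.79, 2.1], [0.01, 2.65], [-1.57, 4.71], [0.07, 3.14], [-2.87, 2.87]. Speed limits (rad/s): [2.22, 2.22, 2.79, 3.14, 3.14, 3.14].

INTERFACE

Orientations are given as a 3x3 rotation matrix whose columns are the frame's x, y, z axes.
In Python, from bench import manip gives the robot as it stands. Calls block until the motion is done:
- manip.move_ptp(position, orientation): joint-space move of the TCP to a pose.
- manip.move_l(position, attitude=None, max_speed=0.15): straight line of the TCP; attitude=None keeps the orientation; max_speed is the mean speed in m/s.
- manip.move_j(angles): joint-space move.
- manip.set_gripper(opening, effort=None): opening from 0.0 (shut) to 1.0 (fully open); effort is the grip in N (None keeps the last); returns when the fingers have stopped.
- manip.dwell(seconds).
- manip.inverse_kinematics(position, orientation): joint angles nearest the present ones, or None.
- manip.grab_frame(name): name is "scene" or "top" or "wrist"; returns (picture, depth): 480x640x3 uint8, red, green, blue; 480x640 float32, m along the optical axis (not along the pixel's ray), 0 where there is no reading.
- manip.get_calibration(name): a dict with "camera_matrix" (3x3 intrinsics, pixels), "R" (3x3) and "t" (3): a world point X has camera coordinates R X + t. Camera axes: x right, y down, z forward; pixel columns grow to the right and rows downward; lengths in m; the calibration is good to about 2 mm. The wrist camera is an equidistant fisheye: a pixel r from the principal point sees the ray r / f radians off the axis. A picture is of the moment at which its call begins: read the wrist's pose just before it. get_calibration takes no time and is no camera call; for the wrist camera it gives the pose at the moment of the call.
A pose or a line that the arm cannot do raises manip.Unreachable and nothing moves.
- manip.sign_off(): hands the job in; it is judged then, once.
Trained networks look in the newest picture that a camera, given by its name, has taken for a name from the list of things; names that differ only in an ending like _2 or _b are one class to them, and where a whole thing is asked for, a point or a joint stands for the part that bears it (a point fixed in the world has none). Each returns a list of dicts, best first, with "confidence" (0 to 1); they miss things now and then, are a little off and sometimes report something else, mostly with a low value. They report only what shows in the picture. A call takes as long as a camera call. They do not tell look-alikes from the thing itself.
- manip.look_for(camera, name): "at" ([x, y, z] in m, in world coordinates, good to about 4 mm: the middle of the surface that is visible of it).
Readings, each from a call of its own:
- manip.current_time(): time.
- manip.current_qpos(): joint angles.
- manip.current_joint_vel(): joint speeds.
- manip.current_joint_torque(): joint torques, N m.
- manip.current_ee_pos(): TCP position.
- manip.current_tcp_rot(): TCP orientation.
- manip.current_force(): force on the tool from outside, world axes, zero at the start.
- manip.current_ft_torque(): the same for the moment, N m.
- manip.current_grip_width(): opening from 0.0 (shut) to 1.0 (fully open).
- manip.current_grip_force(): force on a finger pad.
Only numpy, scipy, OpenCV 4.12 (cv2) and the standard library are available. Lean on these libraries where they do the work, as an engineer would, in place of code of your own. Each camera call takes 0.05 s, during which the arm holds its last target. There are 200 camera calls.

TASK

Load the three thread spools into the sloping rack, one to a pocket, filling the pockets in the order of the dots in front of them: first the one-dot pocket, then two dots, then three (the spools are alike, so any spool may go in any pocket). Stand each spool flat on its pocket's sloping floor and push it forward, down the slope, until it rests centred against both faces of the V stop, then let go of it. Leave the wax block, the tub and the rubber roll where they are.

Things in the scene. Friction and masses are not known exactly. Their poses are not given: they have to be found in the camera images.
- rack: Fixed wooden stand, 236 mm wide; its sloping top carries three pockets in a row, 78 mm apart, open above and behind, in varying order. Origin on the bench under the middle pocket's floor centre; z up, x to its back, y along the row. A spool may stick on the slope. Keep clear: tall tool handles in a wooden holder left of the work (y about 0.05 m), the vice to its right (y about -0.45 m).
- pocket1 (a point): Pocket with one black dot (10 mm wide) on the bare metal strip in front. Point: on its flat floor, 50 mm above the bench, where the centre of a seated spool's lower end rests. z: pocket axis, square to the floor, leaning 25 degrees from vertical towards the front (robot's side); x: up the slope to the back; y: along the row. Floor: x -58 to +24, y -36 to +36 mm.
- pocket2 (a point): Pocket with two black dots in front, else like pocket1 (same frame and sizes). Each pocket has at its lower, front side a dark steel V stop, 16 mm high: two upright faces at 90 degrees, meeting at x = -20.5 mm and opening to the back as far as x = -3.5, y = +-17 mm (21 mm over the outside). A 29 mm spool touching both faces has its axis at x = y = 0.
- pocket3 (a point): Pocket with three black dots in front, else like pocket1 and pocket2 (same frame, sizes and V stop).
- spool_a_mid (a point): Thread spool of natural thread, a cylinder 29 mm in diameter and 41 mm high, 40 g or so, standing upright on the bench in front of the rack; the three are alike and interchangeable. The point is its centre, half-way up; z is its axis.
- spool_b_mid (a point): Thread spool of natural thread, a cylinder 29 mm in diameter and 41 mm high, 40 g or so, standing upright on the bench in front of the rack; the three are alike and interchangeable. The point is its centre, half-way up; z is its axis.
- spool_c_mid (a point): Thread spool of natural thread, a cylinder 29 mm in diameter and 41 mm high, 40 g or so, standing upright on the bench in front of the rack; the three are alike and interchangeable. The point is its centre, half-way up; z is its axis.
- wax_mid (a point): Bystander, to be left alone: block of wax, 32x50x18 mm, standing loose near the rack. The point is its centre.
- tub_mid (a point): Bystander, to be left alone: white-topped glue tub, 42 mm diameter, 49 mm high, standing loose near the rack. The point is its centre.
- roll_mid (a point): Bystander, to be left alone: black rubber roll, 34 mm diameter, 34 mm high, standing loose near the rack. The point is its centre.
Things that resemble listed ones, but are neither listed nor needed, are in the scene too. Leave any brown look-alike of the part that bears spool_a_mid alone. What is shaped like the part that bears spool_b_mid but turquoise is not meant.

How it is judged:
By the outcome, as a careful person would: the job done as asked, in the order asked, and still so for the second after the job is handed in, with the robot touching nothing.
It also fails if it takes over 69 s, if anything falls off the work surface, if the arm or the gripper's body presses on something with over 40 N, if the wrist force passes 120 N, or if a joint passes its speed limit or range.

## Working session

There is one attempt and no reset: what is moved stays moved. The work goes in short steps, each a Python script; the robot and the scene stay as the last script left them, time stands still between calls to the robot, and variables do not carry over. Pictures are saved under pics/ and viewed, at most 10 in all, crops included, and the job is handed in when it is done.

```bash
mkdir -p pics
cat > m1.py <<'E'
from bench import manip
import cv2,numpy as np
for c in("scene","top"):
    p,d=manip.grab_frame(c); cv2.imwrite(f"pics/{c}1.png",p[:,:,::-1]); np.save(c+"d.npy",d)
    k=manip.get_calibration(c); K,R,t=[np.array(k[x]) for x in("camera_matrix","R","t")]
    print(c,"campos",(-R.T@t).round(3),K[0,0])
    for n in("rack","pocket1","pocket2","pocket3","spool_a_mid","wax_mid","tub_mid","roll_mid"):
        for o in manip.look_for(c,n)[:6]:
            q=K@(R@np.array(o["at"])+t); print(n,np.round(o["at"],3),round(o["confidence"],2),(q[:2]/q[2]).round())
print(manip.current_time())
E
python3 m1.py
```

```text
scene campos [ 0.015 -0.574  0.733] 520.5581512640842
rack [ 0.567 -0.271  0.016] 0.86 [331. 258.]
pocket1 [ 0.599 -0.169  0.044] 0.93 [292. 216.]
pocket1 [ 0.594 -0.248  0.042] 0.83 [327. 234.]
pocket1 [ 0.591 -0.325  0.043] 0.63 [364. 250.]
pocket2 [ 0.599 -0.169  0.044] 0.93 [292. 216.]
pocket2 [ 0.594 -0.248  0.042] 0.83 [327. 234.]
pocket2 [ 0.591 -0.325  0.043] 0.63 [364. 250.]
pocket3 [ 0.599 -0.169  0.044] 0.93 [292. 216.]
pocket3 [ 0.594 -0.248  0.042] 0.83 [327. 234.]
pocket3 [ 0.591 -0.325  0.043] 0.63 [364. 250.]
spool_a_mid [ 0.49  -0.12   0.034] 0.6 [238. 247.]
spool_a_mid [ 0.43  -0.117  0.037] 0.55 [216. 267.]
wax_mid [ 0.513 -0.44   0.018] 0.75 [404. 317.]
tub_mid [ 0.65  -0.027  0.039] 0.8 [248. 179.]
roll_mid [ 0.616 -0.445  0.027] 0.92 [431. 273.]
top campos [ 0.433 -0.248  0.903] 461.223649316863
rack [ 0.614 -0.236  0.037] 0.58 [325. 210.]
pocket1 [ 0.596 -0.247  0.046] 0.72 [331. 219.]
pocket1 [ 0.594 -0.322  0.043] 0.64 [370. 220.]
pocket1 [ 0.601 -0.166  0.047] 0.57 [288. 215.]
pocket2 [ 0.596 -0.247  0.046] 0.72 [331. 219.]
pocket2 [ 0.594 -0.322  0.043] 0.64 [370. 220.]
pocket2 [ 0.601 -0.166  0.047] 0.57 [288. 215.]
pocket3 [ 0.596 -0.247  0.046] 0.72 [331. 219.]
pocket3 [ 0.594 -0.322  0.043] 0.64 [370. 220.]
pocket3 [ 0.601 -0.166  0.047] 0.57 [288. 215.]
spool_a_mid [ 0.434 -0.115  0.04 ] 0.5 [258. 304.]
spool_a_mid [ 0.495 -0.12   0.043] 0.47 [262. 271.]
wax_mid [ 0.518 -0.438  0.016] 0.94 [430. 263.]
tub_mid [ 0.653 -0.023  0.05 ] 0.88 [214. 187.]
tub_mid [ 0.598 -0.245  0.045] 0.6 [330. 218.]
tub_mid [ 0.433 -0.114  0.037] 0.27 [258. 304.]
roll_mid [ 0.623 -0.448  0.031] 0.79 [436. 208.]
0.9
```

View pics/scene1.png

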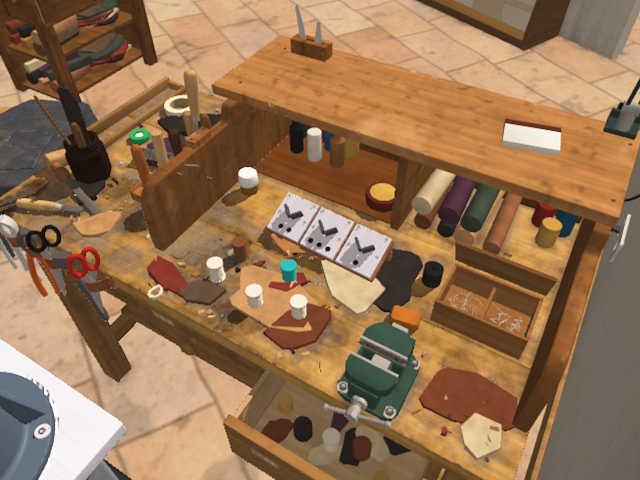

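View pics/top1.png

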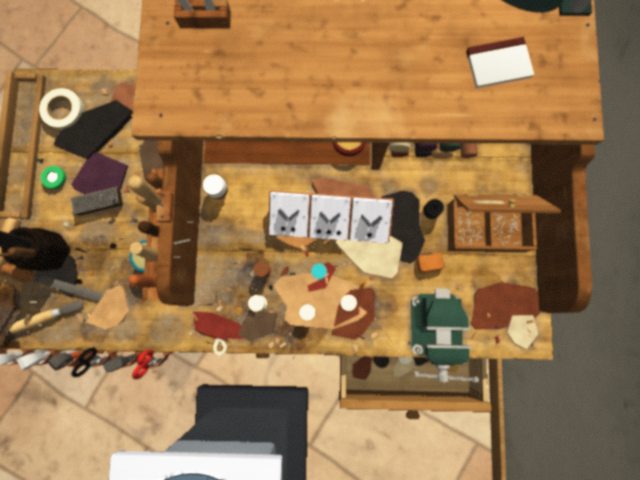

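The scene picture shows three cream spools at (216,270), (254,295) and (298,306). In the top view they are at (257,303), (307,312) and (348,303). The look-alikes are a brown one at scene (238,247) / top (261,269) and a turquoise one at scene (288,270) / top (319,271). The three natural-thread ones fit the description. I'll confirm this in one enlarged crop and measure from both views.

```bash
cat > m2.py <<'E'
from bench import manip
import cv2,numpy as np
W=[]
out={}
for c in("scene","top"):
    p=cv2.imread(f"pics/{c}1.png"); d=np.load(c+"d.npy"); k=manip.get_calibration(c)
    K,R,t=[np.array(k[x]) for x in("camera_matrix","R","t")]
    v,u=np.mgrid[:480,:640]; P=np.stack([(u-K[0,2])/K[0,0]*d,(v-K[1,2])/K[1,1]*d,d],-1); X=(P-t)@R
    np.save(c+"X.npy",X)
    bench=X[(abs(X[...,0]-.45)<.1)&(abs(X[...,1]+.2)<.15)&(abs(X[...,2])<.015)]; print(c,"bench z",np.median(bench[:,2]).round(4))
    m=((X[...,2]>.034)&(X[...,2]<.05)&(X[...,0]>.35)&(X[...,0]<.54)&(X[...,1]>-.36)&(X[...,1]<-.04)).astype(np.uint8)
    n,l,s,ce=cv2.connectedComponentsWithStats(m)
    for i in range(1,n):
        if s[i,4]>25:
            q=X[l==i]; q=q[q[:,2]>np.percentile(q[:,2],50)-.002] 
            print(" comp",s[i,4],ce[i].round(),"mid",((q.max(0)+q.min(0))/2).round(4),"med",np.median(q,0).round(4),"ext",np.ptp(q,axis=0).round(3),p[l==i].mean(0).round())
    # sloping plane
    m=(X[...,2]>.02)&(X[...,2]<.075)&(X[...,0]>.54)&(X[...,0]<.64)&(X[...,1]>-.365)&(X[...,1]<-.13)
    q=X[m]
    for _ in range(6):
        A=np.c_[q[:,:2],np.ones(len(q))]; co=np.linalg.lstsq(A,q[:,2],rcond=None)[0]; r=q[:,2]-A@co; q=q[abs(r)<max(.003,1.5*r.std())]
    print(" plane",co.round(3),"slope",np.degrees(np.arctan(np.hypot(co[0],co[1]))).round(1),"yaw",np.degrees(np.arctan2(co[1],co[0])).round(2),len(q))
s=cv2.imread("pics/scene1.png")[180:330,190:400]; tp=cv2.imread("pics/top1.png")[180:330,240:400]
a=cv2.resize(s,None,fx=2.1,fy=2.1,interpolation=3); b=cv2.resize(tp,None,fx=2.2,fy=2.1,interpolation=3)
cv2.imwrite("pics/crop1.png",np.hstack([a,b])); print(a.shape,b.shape)
E
python3 m2.py
```

```text
scene bench z 0.0026
 comp 163 [239. 241.] mid [ 0.4983 -0.1162  0.0416] med [ 0.4983 -0.1168  0.0409] ext [0.029 0.029 0.006] [ 47.  82. 138.]
 comp 180 [214. 262.] mid [ 0.435  -0.1103  0.0413] med [ 0.4352 -0.1094  0.0408] ext [0.029 0.028 0.005] [202. 224. 237.]
 comp 182 [288. 265.] mid [ 0.4958 -0.2244  0.0412] med [ 0.4955 -0.2251  0.0407] ext [0.027 0.03  0.005] [175. 182.  54.]
 comp 202 [253. 290.] mid [ 0.4195 -0.2051  0.0416] med [ 0.4198 -0.2047  0.0411] ext [0.028 0.028 0.005] [206. 228. 241.]
 comp 210 [298. 301.] mid [ 0.439  -0.2811  0.0415] med [ 0.4382 -0.2809  0.041 ] ext [0.029 0.029 0.005] [205. 229. 241.]
 plane [ 0.462 -0.027 -0.24 ] slope 24.8 yaw -3.37 3985
top bench z 0.002
 comp 186 [261. 269.] mid [ 0.4988 -0.1177  0.0422] med [ 0.4987 -0.1178  0.0412] ext [0.027 0.027 0.006] [ 47.  82. 138.]
 comp 189 [319. 271.] mid [ 0.496  -0.2267  0.042 ] med [ 0.4968 -0.2266  0.041 ] ext [0.028 0.026 0.006] [190. 201.  78.]
 comp 192 [349. 303.] mid [ 0.4396 -0.2824  0.0414] med [ 0.4389 -0.2815  0.0408] ext [0.028 0.028 0.006] [216. 236. 242.]
 comp 192 [256. 303.] mid [ 0.4347 -0.111   0.0419] med [ 0.4353 -0.111   0.041 ] ext [0.028 0.027 0.006] [219. 238. 243.]
 comp 193 [307. 313.] mid [ 0.4199 -0.206   0.0427] med [ 0.4206 -0.206   0.0411] ext [0.028 0.026 0.007] [220. 241. 247.]
 plane [ 0.463 -0.027 -0.24 ] slope 24.9 yaw -3.29 4127
(315, 441, 3) (315, 352, 3)
```

View pics/crop1.png

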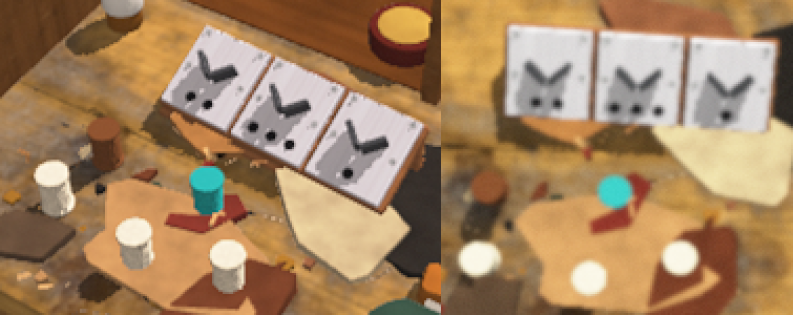

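The crop confirms the three natural-thread spools, at crop (55,190), (135,243) and (228,265). The brown one at (103,143) and the turquoise one at (207,190) stay. The left pocket has two dots, the middle three and the right one. Both views agree on the spool tops at z = 0.041 m. Next I'll look at the rack from close by with the wrist camera.

```bash
cat > h.py <<'E'
from bench import manip
import numpy as np
YAW=np.radians(-3.3); T=np.radians(25)
xh=np.array([np.cos(YAW),np.sin(YAW),0]); row=np.array([-np.sin(YAW),np.cos(YAW),0]); up=np.array([0,0,1.])
zp=-np.sin(T)*xh+np.cos(T)*up; xp=np.cos(T)*xh+np.sin(T)*up
def tool(z,s): y=s*row; return np.c_[np.cross(y,z),y,z]
S=1
def RT(): return tool(-zp,S)
def RD(): return tool(-up,S)
E
cat > m3.py <<'E'
import h; from h import *
import cv2
X=np.load("topX.npy").reshape(-1,3)
for n,(a,b,c,d) in dict(left=(.3,.75,-.02,.2),shelf=(.6,.9,-.4,-.05),vice=(.3,.6,-.6,-.38)).items():
    q=X[(X[:,0]>a)&(X[:,0]<b)&(X[:,1]>c)&(X[:,1]<d)]; print(n,q[:,2].max().round(3)); q=q[q[:,2]>.12]
    if len(q): print(q.min(0).round(3),q.max(0).round(3))
print("rot",manip.current_tcp_rot().round(2).tolist())
for s in(1,-1):
    h.S=s
    for p in([.42,-.2,.02],[.439,-.28,.02],[.435,-.11,.02]): print(s,np.round(manip.inverse_kinematics(p,RD()),2))
    for p in([.6,-.166,.06],[.6,-.322,.06]): print(s,np.round(manip.inverse_kinematics(p,RT()),2))
E
python3 m3.py
```

```text
left 0.299
[ 0.431 -0.02   0.12 ] [0.75  0.074 0.299]
shelf 0.261
[ 0.693 -0.4    0.12 ] [ 0.9   -0.05   0.261]
vice 0.151
[ 0.592 -0.6    0.135] [ 0.6   -0.475  0.151]
rot [[-0.95, 0.32, -0.0], [0.32, 0.95, -0.0], [0.0, -0.0, -1.0]]
1 [-0.54  0.55  2.01 -0.    0.58 -2.06]
1 [-0.66  0.62  1.86 -0.    0.66 -2.17]
1 [-0.35  0.54  2.05 -0.    0.56 -1.86]
1 [-0.41  0.58  1.88  0.5   0.3  -2.37]
1 [-0.65  0.67  1.7   0.55  0.47 -2.62]
-1 [-0.54  0.55  2.01 -0.    0.58  1.08]
-1 [-0.66  0.62  1.86 -0.    0.66  0.97]
-1 [-0.35  0.54  2.05 -0.    0.56  1.28]
-1 [-0.41  0.58  1.88  0.5   0.3   0.77]
-1 [-0.65  0.67  1.7   0.55  0.47  0.52]
```

```bash
sed -i 's/^S=1/S=-1/' h.py
cat > m4.py <<'E'
from h import *
import cv2
manip.move_ptp([.14,.34,.37],manip.current_tcp_rot())
manip.move_ptp([.36,-.17,.37],RD())
C=np.array([.597,-.246,.047])
manip.move_ptp(C+.17*zp+.0*xp,RT())
k=manip.get_calibration("wrist"); p,d=manip.grab_frame("wrist")
np.savez("w1.npz",p=p,d=d,K=k["camera_matrix"],R=k["R"],t=k["t"]); cv2.imwrite("pics/w1.png",p[:,:,::-1])
print(manip.current_time(), (-np.array(k["R"]).T@np.array(k["t"])).round(3),k, (d>0).mean())
for n in("pocket1",):
    for o in manip.look_for("wrist",n): print(np.round(o["at"],4),o["confidence"])
E
python3 m4.py
```

```text
4.825 [ 0.528 -0.242  0.36 ] {'camera_matrix': array([[371.64829954,   0.        , 320.06643694],
       [  0.        , 371.64829954, 243.90482868],
       [  0.        ,   0.        ,   1.        ]]), 'R': array([[-5.62085896e-02, -9.98419039e-01,  1.28987636e-04],
       [-9.85958959e-01,  5.54867694e-02, -1.57499683e-01],
       [ 1.57243525e-01, -8.98001159e-03, -9.87519029e-01]]), 't': array([-0.21152345,  0.59117044,  0.27066872])} 0.990966796875
[ 0.5987 -0.2436  0.0455] 0.89
[ 0.5959 -0.3164  0.0462] 0.85
[ 0.6065 -0.1673  0.0467] 0.68
[ 0.6201 -0.4339  0.0279] 0.33
```

View pics/w1.png

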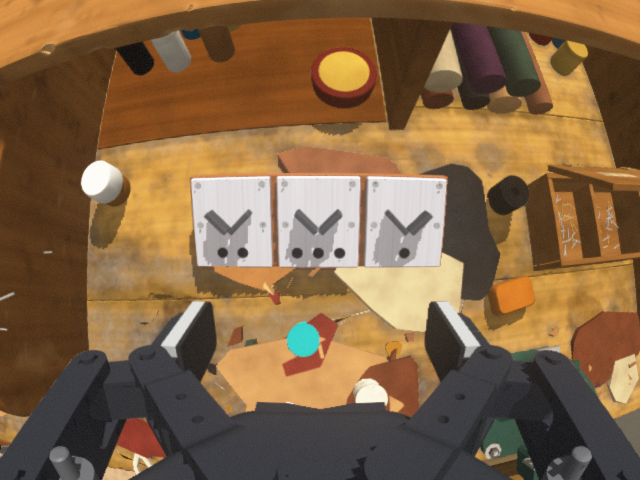

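The wrist view shows plates with two dots at (222/243,252), three at (297–340,253) and one at (404,254), all empty. I'll fit the plate rectangles to get the pocket points.

```bash
cat > m5.py <<'E'
from h import *
import cv2
w=np.load("w1.npz"); p,d,K,R,t=[w[x] for x in"pdKRt"]
def X_of(u,v,z):
    a=np.stack([(u-K[0,2])/K[0,0],(v-K[1,2])/K[1,1]],-1); r=np.linalg.norm(a,axis=-1); s=np.where(r>1e-9,np.tan(r)/np.maximum(r,1e-9),1)
    return (np.concatenate([a*s[...,None]*z[...,None],z[...,None]],-1)-t)@R
v,u=np.mgrid[:480,:640].astype(float); X=X_of(u,v,d.astype(float))
hsv=cv2.cvtColor(p,cv2.COLOR_RGB2HSV)
m=((hsv[...,1]<45)&(hsv[...,2]>110)); m[:165]=0; m[280:]=0; m[:,:185]=0; m[:,455:]=0
q=X[m&(hsv[...,2]>180)]; A=np.c_[q[:,:2],np.ones(len(q))]
for _ in range(5):
    co=np.linalg.lstsq(A,q[:,2],rcond=None)[0]; r=q[:,2]-A@co; k=abs(r)<.003; q=q[k];A=A[k]
print("plane",co.round(4),"slope",np.degrees(np.arctan(np.hypot(*co[:2]))).round(2),"yaw",np.degrees(np.arctan2(co[1],co[0])).round(2))
n,l,s,c=cv2.connectedComponentsWithStats(m.astype(np.uint8))
for i in range(1,n):
    if s[i,4]<800: continue
    pts=np.argwhere(l==i)[:,::-1].astype(np.float32)
    # rays onto fitted plane
    cam=-R.T@t; Y=X_of(pts[:,0].astype(float),pts[:,1].astype(float),np.ones(len(pts)))-cam
    lam=(co[2]+co[:2]@cam[:2]-cam[2])/(Y[:,2]-Y[:,:2]@co[:2]); Y=cam+lam[:,None]*Y
    C=np.array([.6,-.245,.05]); st=np.c_[(Y-C)@xp,(Y-C)@row].astype(np.float32)*1000
    rc=cv2.minAreaRect(st); b=cv2.boxPoints(rc)
    lo,hi=b.min(0),b.max(0); ang=(rc[2]+45)%90-45
    xc=(lo[0]+hi[0])/2+17; yc=(lo[1]+hi[1])/2
    g=C+xp*xc/1000+row*yc/1000; g[2]=co[0]*g[0]+co[1]*g[1]+co[2]
    print("px",c[i].round(),"size",np.round(rc[1],1),"ang",round(ang,2),"pocket pt",g.round(4))
m=((X-C)@zp>.008)&((X-C)@zp<.022)&(abs((X-C)@xp)<.03)&(abs((X-C)@row)<.12)
Z=X[m]-C; st=np.c_[Z@xp,Z@row]*1000
for y0 in(-78,0,78):
    q=st[abs(st[:,1]-y0)<32]; print("V",y0,len(q),q.min(0).round(1),q.max(0).round(1),"h",)
E
python3 m5.py
```

```text
plane [ 0.4121 -0.0235 -0.2086] slope 22.43 yaw -3.26
px [233. 220.] size [81.  72.2] ang 0.3 pocket pt [ 0.6161 -0.1672  0.0493]
px [318. 219.] size [80.4 71.8] ang 0.09 pocket pt [ 0.6117 -0.2445  0.0493]
px [403. 221.] size [72.3 81. ] ang -0.44 pocket pt [ 0.6073 -0.3218  0.0493]
V -78 335 [-12.  -96.4] [  7.6 -57.3] h
V 0 359 [-11.4 -18.8] [ 7.7 21. ] h
V 78 323 [-12.2  59.8] [ 7.5 98.7] h
```

```bash
cat >> h.py <<'E'
P={1:np.array([.6073,-.3218,.0495]),2:np.array([.6161,-.1672,.0495]),3:np.array([.6117,-.2445,.0495])}
H=.017
def F(): return np.round(manip.current_force(),1)
def pick(xy):
    manip.set_gripper(.65,30)
    manip.move_ptp([*xy,.13],RD()); manip.move_l([*xy,H],max_speed=.12)
    manip.set_gripper(0,30); print("grip w",round(manip.current_grip_width()*85,1),"F",round(manip.current_grip_force(),1),"tcp",manip.current_ee_pos().round(4))
    manip.move_l([*xy,.13],max_speed=.2); print("after lift w",round(manip.current_grip_width()*85,1))
E
python3 - <<'E'
from h import *
for c in("top","scene"):
    X=np.load(c+"X.npy").reshape(-1,3); C=P[3]; Z=X-C
    hh=Z@zp; m=(hh>.009)&(hh<.022)&(abs(Z@xp+.012)<.025)&(abs(Z@row)<.12); st=np.c_[Z@xp,Z@row][m]*1000
    for y0 in(-78,0,78):
        q=st[abs(st[:,1]-y0)<32]; print(c,"V",y0,len(q),q.min(0).round(1),q.max(0).round(1))
    f=X[(abs(hh)<.004)&(abs(Z@xp+.017)<.05)&(abs(Z@row)<.125)]; f=(f-C); print("floor h",np.median(f@zp).round(4),"x",np.percentile(f@xp,[.3,99.7]).round(4),"y",np.percentile(f@row,[.3,99.7]).round(4))
pick([.4390,-.2817]); print(manip.current_time(),F())
E
```

```text
top V -78 84 [-21.7 -98.5] [ -3.6 -59.4]
top V 0 86 [-21.6 -20.5] [-2.3 18.8]
top V 78 82 [-21.8  57.7] [-2.8 95. ]
floor h 0.0002 x [-0.0568  0.0251] y [-0.1144  0.1119]
scene V -78 94 [-22.6 -97.1] [ -3.4 -58.3]
scene V 0 91 [-22.1 -19.1] [-3.6 19. ]
scene V 78 90 [-22.7  58.1] [-3.6 98. ]
floor h -0.0001 x [-0.0572  0.0247] y [-0.1135  0.1136]
grip w 27.8 F 29.2 tcp [ 0.4393 -0.282   0.0177]
after lift w 28.1
7.9667 [-0.2  0.2 -0.6]
```

```bash
cat >> h.py <<'E'
def at(n,x,z,y=0): return P[n]+xp*x+zp*z+row*y
def place(n):
    manip.move_ptp(at(n,.010,H+.06),RT()); f0=manip.current_force()
    manip.move_l(at(n,.010,H+.004),RT(),max_speed=.08)
    for k in range(7):
        g=(manip.current_force()-f0)@zp
        if g>3: break
        manip.move_l(at(n,.010,H+.003-.001*k),max_speed=.03)
    z=.003-.001*(k-1); print("floor at",round(z,4),"g",round(g,1),"slide",end=" ")
    f1=manip.current_force()
    for x in(.004,.002,.001,0,-.001,-.002,-.003):
        manip.move_l(at(n,x,H+z+.0003),max_speed=.03); g=(manip.current_force()-f1)
        print(x,[round(float(g@a),1) for a in(xp,row,zp)],end=" ")
        if g@xp>8: break
    print(); manip.set_gripper(.6); manip.move_l(at(n,x,H+.06),max_speed=.2)
def push(n,yo=0):
    manip.set_gripper(0); manip.move_l(at(n,.042,.06),max_speed=.2)
    manip.move_l(at(n,.042,.014),max_speed=.12); f1=manip.current_force()
    for x in np.r_[.030,np.arange(.028,.021,-.001)]:
        manip.move_l(at(n,x,.014,yo),max_speed=.03); g=manip.current_force()-f1
        if g@xp>4: break
    print("push end x",round(x-.0255,4),[round(float(g@a),1) for a in(xp,row,zp)])
    manip.move_l(at(n,.042,.014),max_speed=.1); manip.move_l(at(n,.042,.07),max_speed=.2)
E
python3 - <<'E'
from h import *
import cv2
place(1); print(manip.current_time())
push(1); print(manip.current_time())
manip.move_ptp(at(1,0.02,.19),RT())
k=manip.get_calibration("wrist"); p,d=manip.grab_frame("wrist")
np.savez("w2.npz",p=p,d=d,K=k["camera_matrix"],R=k["R"],t=k["t"]); cv2.imwrite("pics/w2.png",p[:,:,::-1])
E
```

```text
floor at 0.0 g 12.2 slide 0.004 [4.4, -1.2, -4.7] 0.002 [5.9, -1.4, -5.0] 0.001 [6.5, -2.0, -6.0] 0 [6.5, -1.4, -5.5] -0.001 [10.5, -2.5, -8.2] 
12.5917
push end x -0.0005 [6.2, 2.3, 0.5]
16.35
```

View pics/w2.png

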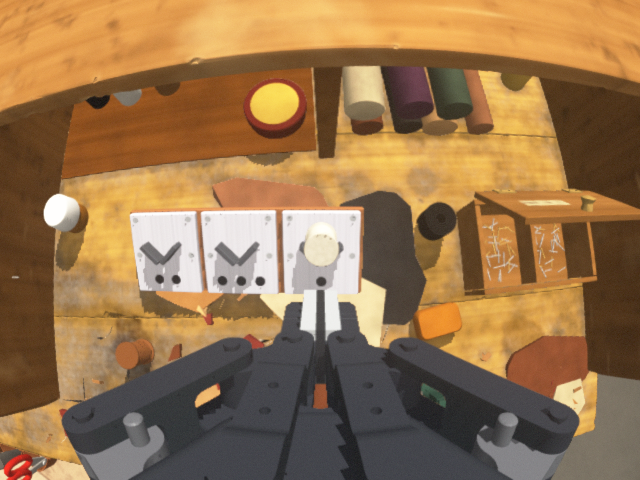

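Spool 1 stands in the V of the one-dot pocket at (321,243), in the middle above the dot, and the push stopped at the expected point. I'll continue with pockets two and three.

Run:
```python
from h import *
import cv2
pick([.4350,-.1108]); place(2); push(2); print(manip.current_time())
if True:
    manip.move_ptp(at(3,.0,.17),RT()); k=manip.get_calibration("wrist"); p,d=manip.grab_frame("wrist"); cv2.imwrite("pics/w3.png",p[:,:,::-1])
    np.savez("w3.npz",p=p,d=d,K=k["camera_matrix"],R=k["R"],t=k["t"])
```

```text
grip w 27.8 F 29.1 tcp [ 0.4353 -0.111   0.0176]
after lift w 27.5
floor at 0.0 g 10.4 slide 0.004 [1.9, -1.6, -1.6] 0.002 [3.3, -1.2, -5.4] 0.001 [6.1, -0.5, -6.4] 0 [7.9, 0.3, -8.3] -0.001 [11.9, 2.2, -10.1] 
push end x 0.0005 [5.1, 1.0, 2.3]
28.85
```

View pics/w3.png

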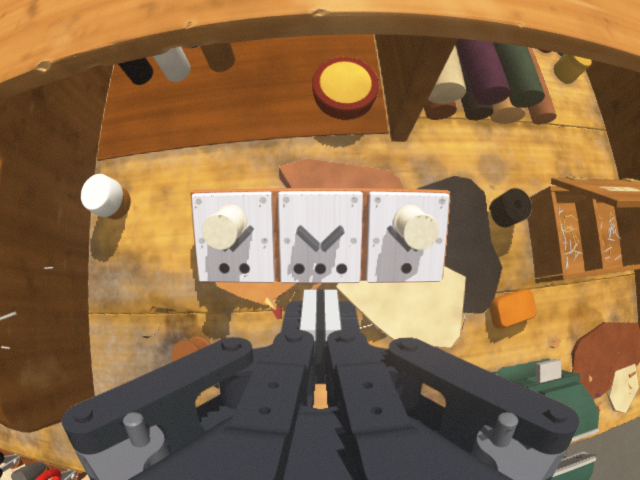

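Both spools stand upright, at (222,228) and (418,228). Their outward lean is symmetric, so it is perspective. Now the third.

```bash
cat > chk.py <<'E'
from h import *
import cv2
for c in("top","scene"):
    p,d=manip.grab_frame(c); cv2.imwrite(f"pics/{c}2.png",p[:,:,::-1]); k=manip.get_calibration(c)
    K,R,t=[np.array(k[x]) for x in("camera_matrix","R","t")]
    v,u=np.mgrid[:480,:640]; X=(np.stack([(u-K[0,2])/K[0,0]*d,(v-K[1,2])/K[1,1]*d,d],-1)-t)@R
    for n in P:
        Z=X.reshape(-1,3)-P[n]; a,b,h=Z@xp*1000,Z@row*1000,Z@zp*1000
        m=(h>38)&(h<46)&(abs(a)<25)&(abs(b)<25)
        if m.sum()<20: print(c,n,"hidden",m.sum()); continue
        print(c,n,m.sum(),"mid",[round((q[m].max()+q[m].min())/2,1) for q in(a,b)],"mean",[round(q[m].mean(),1) for q in(a,b,h)],"tilt",np.linalg.lstsq(np.c_[a[m],b[m],np.ones(m.sum())],h[m],rcond=None)[0][:2].round(2))
print(manip.current_time())
E
python3 - <<'E'
from h import *
pick([.4200,-.2057]); place(3); push(3); print(manip.current_time())
manip.move_ptp([.36,-.17,.37],RD()); manip.move_ptp([.14,.34,.37],RD())
import chk
E
```

```text
grip w 27.9 F 29.1 tcp [ 0.4204 -0.2059  0.0176]
after lift w 27.8
floor at 0.0 g 10.5 slide 0.004 [2.6, -2.0, -3.2] 0.002 [5.0, -1.1, -5.2] 0.001 [6.0, -1.7, -6.0] 0 [7.1, -0.7, -6.1] -0.001 [11.1, 1.1, -7.9] 
push end x 0.0005 [4.6, 0.6, 1.3]
41.025
top 1 200 mid [np.float64(1.5), np.float64(-1.4)] mean [np.float64(1.2), np.float64(-1.5), np.float64(41.2)] tilt [0.01 0.  ]
top 2 198 mid [np.float64(1.1), np.float64(-0.7)] mean [np.float64(1.5), np.float64(-1.0), np.float64(41.1)] tilt [-0.01  0.01]
top 3 199 mid [np.float64(1.0), np.float64(-1.2)] mean [np.float64(1.1), np.float64(-1.1), np.float64(41.1)] tilt [0.01 0.03]
scene 1 204 mid [np.float64(0.6), np.float64(-0.8)] mean [np.float64(0.6), np.float64(-0.7), np.float64(41.0)] tilt [ 0.02 -0.01]
scene 2 165 mid [np.float64(1.4), np.float64(-0.4)] mean [np.float64(0.9), np.float64(0.3), np.float64(40.9)] tilt [-0.02 -0.01]
scene 3 184 mid [np.float64(0.8), np.float64(-0.5)] mean [np.float64(0.6), np.float64(-0.2), np.float64(40.8)] tilt [-0.    0.01]
44.4667
```

```bash
python3 -c "
import cv2,numpy as np
s=cv2.imread('pics/scene2.png')[150:330,190:450]; t=cv2.imread('pics/top2.png')[150:330,200:450]
cv2.imwrite('pics/crop2.png',cv2.resize(np.hstack([s,t]),(765,270),interpolation=3))"
```

```text
(no output)
```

View pics/crop2.png

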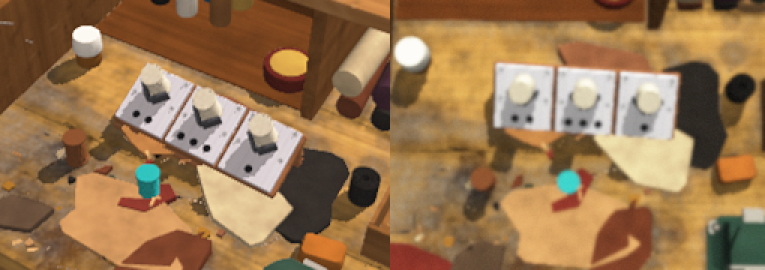

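The final pictures show a spool in each pocket, upright and flat (41 mm, no tilt) and centred in its V within the camera bias. The bystanders have not moved and the arm is clear.

```bash
python3 -c "
from bench import manip
print(manip.sign_off(),manip.current_time())"
```

```text
the job is handed in; nothing more can be done
the job is handed in; nothing more can be done
```

The job is handed in at about 44.5 s: the three natural-thread spools stand flat in the one-, two- and three-dot pockets, loaded in that order, each pushed against its V stop and centred within about 1.5 mm as far as the cameras can tell, with the wax block, tub and rubber roll left where they were.

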